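# Crank a rack lift level with the transfer deck

### The job

Fit the loose crank onto the square end of the rack lift's slanting shaft, pushed fully home, and wind it until the lift platform's plate is level with the white transfer deck beside it. Leave the crank on the shaft, let go, and do not shift any of the other things on the bench.

Things in the scene. Friction and masses are not known exactly. Their poses are not given: they have to be found in the camera images.
- crank_hub (a point): Centre of the crank's hub, 23 mm above its underside, axes as the crank's. Hub: 40 x 40 mm block, 46 mm tall, sides square to x and y; its two y sides are free to pinch over their full height. Socket: square, blind, 22 mm wide, 33 mm deep from the underside, sides parallel to the hub's, so it fits the shaft in any of four turns.
- crank: Loose steel crank, 0.32 to 0.45 kg, on the bench left or right of the lift, socket down, black grip up. Origin: centre of the hub's underside (socket mouth). z: out of the hub's top; x: from hub to grip. A flat arm (20 mm wide, z 8 to 20 mm) leaves the hub's +x side, and ends in a 28 mm round boss (z 0 to 20 mm) under the grip, 70 mm from the hub's axis.
- crank_handle (a point): Middle of the crank's black grip, a cylinder 22 mm across and 52 mm long (z 20 to 72 mm over the hub's underside; this point is at 46 mm), 70 mm from the hub's axis, axes as the crank's. The grip spins freely about its own axis.
- shaft_seat (a point): Centre of the steel shoulder (38 mm round) where the hub's underside sits when fully home, 120 mm above the bench. z: out along the shaft, 30 degrees off vertical, leaning roughly to the robot. The shaft end, 20 mm square, stands 30 mm out, its last 8 mm tapering to 13 mm; x, y are square to its flats and turn with it. A white gearbox, 66 mm square, begins 14 mm below.
- shaft (a joint): Turn of the shaft in rad, growing clockwise as seen looking down on the shaft's end; this raises the platform by 4 mm per rad (25 mm per turn). Friction about 0.22 Nm; it stays where it is left. Starts between -0.75 and 0.75; stops at -1.2 and 24.
- platform_top (a point): Centre of the upper face of the lift platform's aluminium plate (130 x 150 mm, 12 mm thick), z up, 180 mm beyond and 85 mm left of the shaft's shoulder, about 85 mm above the bench at the start. A black peg rack with two capped tubes is fixed on it (up to 94 mm above the plate).
- platform (a joint): Height of the platform's plate above its middle start position, in m, growing upward; 0.004 times joint shaft. The lift stands on a fixed grey base plate, 310 x 340 mm, 12 mm thick, which reaches 55 mm from under the shoulder towards the robot.
- deck_top (a point): Centre of the upper face of the fixed white transfer deck plate (130 x 150 mm, 12 mm thick, a 12 mm high rail along its far edge), to the right of the platform with 20 mm between. Its height is 135 to 155 mm above the bench and varies from start to start. z up.
- tipbox: Bystander: blue pipette-tip box with clear lid, 120 x 90 mm, 70 mm tall, lying on the side of the lift where the crank is not. Origin: centre of its underside.
- bottle_a: Bystander: reagent bottle, 48 mm across, 105 mm tall. Origin: centre of its underside.
- bottle_b: Bystander: reagent bottle like the other, 48 mm across, 105 mm tall. Origin: centre of its underside.
- dropper: Bystander: small dropper bottle, 34 mm across, 75 mm tall, between the robot and the lift. Origin: centre of its underside.
- jar: Bystander: jar, 68 mm across, 75 mm tall. Origin: centre of its underside.
- rack: Bystander: empty black peg rack, 120 x 100 mm, 30 mm tall. Origin: centre of its underside.
- beaker: Bystander: glass beaker, 70 mm across, 85 mm tall. Origin: centre of its underside.

How it is judged (in metres and radians):
On the way, in this order (a step that is already met when the one before it is completed fails the run):
1. the crank is fitted fully home on the square shaft (distance between crank and shaft_seat below 0.008 m and angle between the z axis of crank and the z axis of shaft_seat, either way round below 0.15 rad), for 0.2 s.
2. the platform has been wound up by 30 mm with the crank on the shaft (all of step 1 and value of joint platform above 0.03 m), for 0.1 s.
At the end, for the whole second after the job is handed in: The platform's plate is level with the transfer deck within 6 mm either way and still; the crank sits on the shaft, its hub within 8 mm of fully home and in line with the shaft within 0.15 rad, at rest (under 0.02 m/s) (all of step 1 and z of platform_top in the frame of deck_top between -0.006 and 0.006 m and velocity of joint platform between -0.003 and 0.003 m/s and linear speed of crank below 0.02 m/s); the robot touches nothing.
It fails at once if the platform is raised by more than 12 mm with the crank off the shaft (value of joint platform above 0.012 m and distance between crank and shaft_seat above 0.025 m).
It fails at once if another thing on the bench is shifted by more than 30 mm (distance of any of tipbox, bottle_a, bottle_b, dropper, jar, rack, beaker from where it was at the start of the episode above 0.03 m).
It also fails if it takes over 72 s, if anything falls off the work surface, if the arm or the gripper's body presses on something with over 40 N, if the wrist force passes 120 N, or if a joint passes its speed limit or range.

### The arm

A 6-joint arm with a two-finger parallel gripper is mounted at the origin on the work surface. World frame = base frame: x ahead of the robot, y to its left, z up, the work surface at z = 0. Lengths are in mm, angles in rad, forces in N, time in s.
With the tool pointing down it reaches from about 275 to 1000 mm from the base axis. Payload 8.4 kg.
Tool frame: the origin (TCP) lies between the finger pads; the fingertips stand 22 mm ahead of it and the grasp point (between the pads) lies 3 mm ahead of it (r.nose_length is the z of the fingertips in the tool frame, in mm); z points along the fingers, y is the line along which they close (so a half turn about z gives the same grasp; the last joint's range is limited). The gripper opens to 85 mm and grips with 20 to 120 N. Pads are 22 mm wide; open, the fingers measure 114 mm over their backs; the gripper's body (76 mm by 85 mm) begins 54 mm behind the grasp point. The pads swing forward as they close: fully open they stand 13 mm farther back than shut.
Start: joints at [1.102, 0.353, 1.633, -0, 1.155, -0.002], TCP at [281.268, 558.136, 253.281] pointing down, gripper open.
Joint ranges: [-2.63, 2.63], [-0.92, 2.1], [0.06, 2.66], [-1.3, 4.44], [0, 2.69], [-3.02, 3.02]. Speed limits (rad/s): [2.22, 2.22, 2.79, 3.14, 3.14, 3.14].

### API

Orientations are given as [roll, pitch, yaw] about the fixed x, y, z axes, in that order (R = Rz(yaw) Ry(pitch) Rx(roll)).
In Python, from rig import r gives the robot as it stands.
- The arm moves only by the shell command python3 steer.py 'ROWS' [FORCE]. ROWS is rows parted by semicolons, their numbers by spaces, 1 to 5 of them, each of 7 numbers: a rotation vector rx, ry, rz in rad, then dx, dy, dz in mm, then the opening from 0.0 (shut) to 1.0 (fully open); each row shifts and turns the commanded pose from where the row before left it, along the tool's axes as they then stand; what a row does not reach is not made up. A row lasts 1/12 s, in which the tool goes at most 41.7 mm and 0.125 rad, less where a joint would pass 70% of its speed; a pose out of reach is approached as far as the arm can. The fingers move at their own pace and stop on an object; FORCE is the grip in N (left out, the last holds). Time passes only in rows, so rows that do not move let the fingers close. It prints the time, the measured TCP pose, the force, the opening and the grip force at its end.
- r.sense(): the state, without advancing time (a new reading comes with each control period).
- r.grab_frame(name): name is "scene" or "top" or "wrist"; returns the picture (400x640x3 uint8, red, green, blue); there is no depth.
- r.camera_params(name): a dict with "fx", "fy", "cx", "cy" (pixels), "dist_coeffs" ([k1, k2, p1, p2, k3] as OpenCV has them; the pictures are not rectified), "rvec" (rotation vector, rad) and "tvec" (3), from world to camera coordinates, as OpenCV has them. Camera axes: x right, y down, z forward; pixel columns grow to the right and rows downward; lengths in mm; the calibration is good to about 2 mm. A picture is of the moment at which its call begins: read the wrist's pose just before it. camera_params takes no time and is no camera call; for the wrist camera it gives the pose at the moment of the call.
- r.sign_off(): hands the job in; it is judged then, once.
The state is a dict: "clock": time; "qpos": joint angles; "qvel": joint speeds; "joint_efforts": joint torques, N m; "eef_pos": TCP position; "tcp_rot": TCP orientation; "contact_force": force on the tool from outside, world axes, zero at the start; "wrist_torque": the same for the moment, N m; "opening": opening from 0.0 (shut) to 1.0 (fully open); "grasp_force": force on a finger pad.
Only numpy, scipy, OpenCV 4.12 (cv2) and the standard library are available. Lean on these libraries where they do the work, as an engineer would, in place of code of your own. Each camera call takes 0.05 s, during which the arm holds its last target. There are 200 camera calls.

## Working session

There is one attempt and no reset: what is moved stays moved. The work goes in short steps, Python scripts to look and compute and a shell command to move; the robot and the scene stay as the last step left them, time stands still between calls to the robot, and variables do not carry over. Pictures are saved under pics/ and viewed, at most 10 in all, crops included, and the job is handed in when it is done.

```bash
ls; mkdir -p pics; python3 - <<'E'
from rig import r
import cv2
for n in("scene","top"):
    cv2.imwrite(f"pics/{n}0.png",r.grab_frame(n)[:,:,::-1]); print(n,r.camera_params(n))
print(r.sense())
E
```

```text
pics
rig.py
steer.py
scene {'fx': 476.7735493943101, 'fy': 476.7735493943101, 'cx': 327.2943717134755, 'cy': 193.4317657475201, 'dist_coeffs': array([0.02323742, 0.        , 0.        , 0.        , 0.        ]), 'rvec': array([ 2.41971704,  0.58537754, -0.20917037]), 'tvec': array([-519.40761057, -146.28473616, 1868.463577  ])}
top {'fx': 414.66616089195213, 'fy': 414.66616089195213, 'cx': 319.3265696705613, 'cy': 196.98511646532958, 'dist_coeffs': array([-0.01013258,  0.        ,  0.        ,  0.        ,  0.        ]), 'rvec': array([ 2.15109303, -2.06518543,  0.21318714]), 'tvec': array([ -26.15187887,  594.30651221, 1324.56210001])}
{'clock': 0.1, 'qpos': array([ 1.10162632e+00,  3.53591387e-01,  1.63407064e+00,  2.43202707e-06,
        1.15521034e+00, -2.39792197e-03]), 'qvel': array([ 0.00145071, -0.00086384, -0.00024876,  0.00112409,  0.0006656 ,
       -0.00079306]), 'joint_efforts': array([-9.87733620e-04, -6.06360340e+01, -3.42817962e+01, -8.12048370e-05,
        3.95658659e-03,  1.45691365e-05]), 'eef_pos': array([281.06653427, 557.77606051, 252.62428286]), 'tcp_rot': array([-3.14031296e+00, -5.29238238e-06,  2.67481959e+00]), 'contact_force': array([ 0.53123207, -0.51945797,  0.10202969]), 'wrist_torque': array([-0.01769862,  0.01298161,  0.02028262]), 'grasp_force': 0.0, 'opening': 0.9973309949784761}
```
View pics/scene0.png

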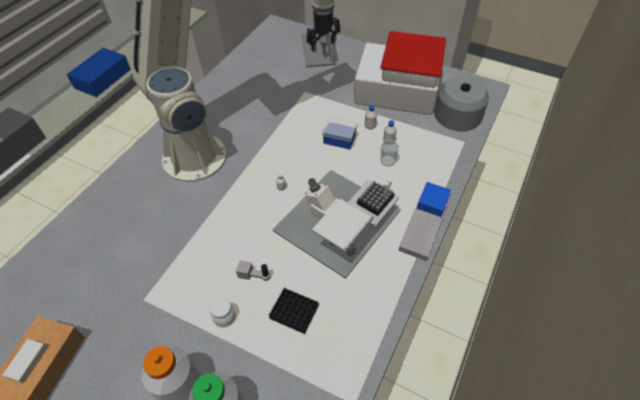

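View pics/top0.png

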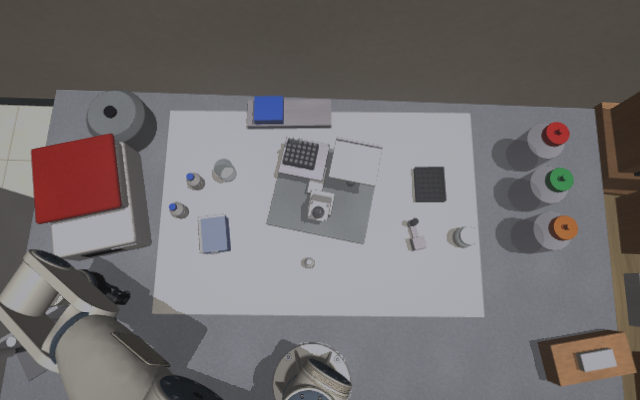

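The scene view shows the crank right of the lift (hub about (244,270), grip (265,270)) and the shaft at about (315,187). The top view has the hub near (418,242), grip near (413,222) and shaft end near (318,212).

```bash
cat > h.py <<'E'
from rig import r
import numpy as np, cv2
from scipy.spatial.transform import Rotation as R
from scipy.optimize import least_squares
def proj(P,c): return cv2.projectPoints(np.array(P,float).reshape(-1,3),c['rvec'],c['tvec'],np.array([[c['fx'],0,c['cx']],[0,c['fy'],c['cy']],[0,0,1]]),c['dist_coeffs'])[0][:,0]
def onz(uv,z,c):
    K=np.array([[c['fx'],0,c['cx']],[0,c['fy'],c['cy']],[0,0,1]])
    n=cv2.undistortPoints(np.array(uv,float).reshape(-1,1,2),K,c['dist_coeffs'])[:,0]
    M=cv2.Rodrigues(c['rvec'])[0]; C=-M.T@c['tvec']; d=np.c_[n,np.ones(len(n))]@M
    return C+d*((z-C[2])/d[:,2])[:,None]
def tri(obs): # [(uv,cam)]
    return least_squares(lambda p:np.concatenate([proj(p,c)[0]-u for u,c in obs]),[600,0,80]).x
def T(): 
    s=r.sense(); return s['eef_pos'],R.from_euler('xyz',s['tcp_rot'])
def go(p,rot,n=None): # tool-axis shift & rotvec to target from now
    p0,R0=T(); d=R0.inv().apply(np.array(p)-p0); w=(R0.inv()*rot).as_rotvec()
    print('shift',d.round(1),'rotvec',w.round(3),'dist',np.linalg.norm(d).round(1),np.linalg.norm(w).round(3))
E
python3 - <<'E'
from h import *
t=r.camera_params('top');s=r.camera_params('scene');w=r.camera_params('wrist')
print(onz([[418,242],[309,263],[466,237],[203,210]],40,t), onz([[413,222]],72,t),onz([[318,212]],146,t))
print(onz([[244,270]],40,s),onz([[265,270]],72,s))
p,R0=T();M=cv2.Rodrigues(w['rvec'])[0];C=-M.T@w['tvec']
print('cam in tool',R0.inv().apply(C-p),(R0.inv().as_matrix()@M.T).round(3),w['fx'])
ims=[]
for n,b in(('top',(418,232)),('top',(320,206)),('scene',(255,270)),('scene',(322,195))):
    im=cv2.imread(f'pics/{n}0.png');u,v=b;ims.append(cv2.resize(im[v-25:v+25,u-33:u+33],(400,300),interpolation=cv2.INTER_CUBIC))
cv2.imwrite('pics/m1.png',np.vstack([np.hstack(ims[:2]),np.hstack(ims[2:])]))
E
```

```text
[[ 460.07028861 -335.52340747   40.        ]
 [ 376.43979438   23.16340506   40.        ]
 [ 483.15684703 -495.58914098   40.        ]
 [ 538.6918063   389.50863645   40.        ]] [[ 521.47792705 -312.26136441   72.        ]] [[529.25271275  -0.69711702 146.        ]]
[[ 468.67405748 -350.01984449   40.        ]] [[ 540.35702507 -333.25377608   72.        ]]
cam in tool [  75.5792393     0.17838658 -121.13876777] [[-0.002 -0.956 -0.295]
 [ 1.    -0.002 -0.   ]
 [-0.001 -0.295  0.956]] 293.7375420701356
```

View pics/m1.png

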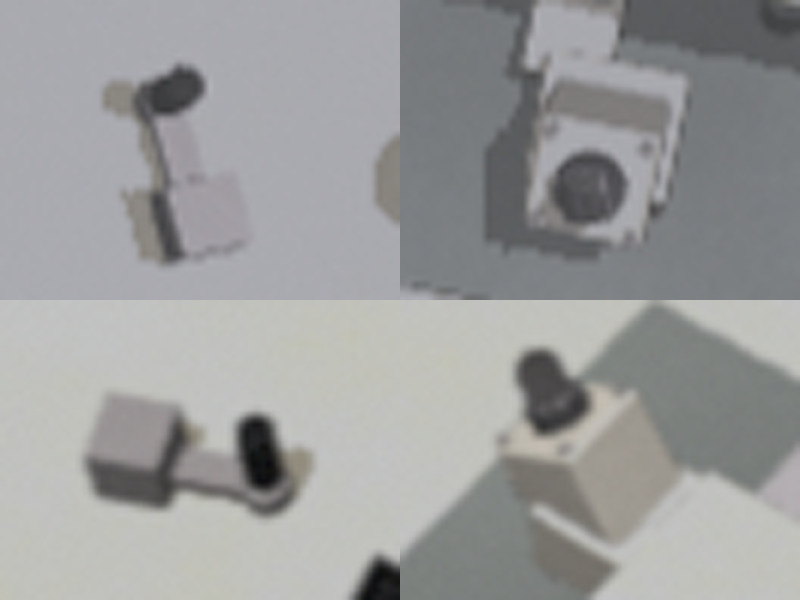

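The mosaic shows the crank (hub left-low, grip up) and the dark square shaft on the white gearbox face. I'll go to the shaft with the wrist camera.

```bash
A='0 0 0 -29.5 -25.3 0 1;0 0 0 -29.5 -25.3 0 1;0 0 0 -29.5 -25.3 0 1;0 0 0 -29.5 -25.3 0 1;0 0 0 -29.5 -25.3 0 1'; true
python3 steer.py '0 0 0 -29.5 -25.3 0 1;0 0 0 -29.5 -25.3 0 1;0 0 0 -29.5 -25.3 0 1;0 0 0 -29.5 -25.3 0 1;0 0 0 -29.5 -25.3 0 1'
python3 steer.py '0 0 0 -29.5 -25.3 0 1;0 0 0 -29.5 -25.3 0 1;0 0 0 -29.5 -25.3 0 1;0 0 0 -29.5 -25.3 0 1;0 0 0 -29.5 -25.3 0 1'
python3 steer.py '0 0 0 -29.5 -25.3 0 1;0 0 0 -29.5 -25.3 0 1;0 0 0 -29.5 -25.3 0 1;0 0 0 -29.5 -25.3 0 1;0 0 0 -29.5 -25.3 0 1'
python3 steer.py '0 0 0.12 0 0 0 1;0 0 0.12 0 0 0 1;0 0 0.12 0 0 0 1;0 0 0.12 0 0 0 1;0 0 0.12 0 0 0 1'
python3 steer.py '0 0 0.12 0 0 0 1;0 0 0.12 0 0 0 1;0 0 0.12 0 0 0 1;0 0 0.12 0 0 0 1;0 0 0 0 0 0 1'
python3 - <<'E'
from h import *
c=r.camera_params('wrist');np.save('w1.npy',c,allow_pickle=True)
im=r.grab_frame('wrist')[:,:,::-1];cv2.imwrite('pics/w1.png',im)
E
```

```text
clock: 0.52
eef_pos: [356.1, 377.0, 252.9]
tcp_rot: [-3.141, -0.0, 2.675]
contact_force: [1.0, -0.3, -0.2]
opening: 1.0
grasp_force: 0.0
clock: 0.93
eef_pos: [431.0, 197.6, 253.2]
tcp_rot: [-3.142, -0.0, 2.675]
contact_force: [0.6, 0.5, 0.5]
opening: 0.998
grasp_force: 0.0
clock: 1.35
eef_pos: [505.8, 18.1, 253.2]
tcp_rot: [3.142, -0.0, 2.675]
contact_force: [1.3, 0.6, -0.4]
opening: 0.999
grasp_force: 0.0
clock: 1.77
eef_pos: [505.4, 19.8, 253.0]
tcp_rot: [-3.141, -0.0, 2.068]
contact_force: [0.4, -1.1, -0.7]
opening: 1.004
grasp_force: 0.0
clock: 2.18
eef_pos: [505.4, 20.1, 253.0]
tcp_rot: [-3.141, 0.0, 1.589]
contact_force: [0.0, -0.1, -0.1]
opening: 0.996
grasp_force: 0.0
```

View pics/w1.png

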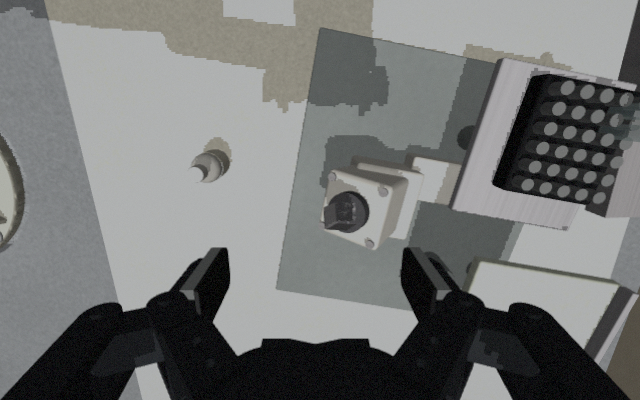

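The wrist view shows the shaft end at about (345,212) with its shoulder, the gearbox face corners (326,170), (390,183), (372,245), and the base plate corners (320,28) and (276,290). Next I'll move on over the crank and enlarge both.

```bash
python3 - <<'E'
from h import *
go([470,-330,253],R.from_euler('xyz',[np.pi,0,0.28]))
E
python3 steer.py '0 0 0.12 -33 0 0 1;0 0 0.12 -33 -4 0 1;0 0 0.12 -33 -8 0 1;0 0 0.12 -32 -12 0 1;0 0 0.12 -31 -16 0 1'
python3 steer.py '0 0 0.12 -29 -19 0 1;0 0 0.12 -27 -22 0 1;0 0 0.12 -24 -25 0 1;0 0 0.12 -21 -27 0 1;0 0 0.12 -18 -29 0 1'
python3 steer.py '0 0 0.1 0 0 0 1;0 0 0 0 0 0 1'
python3 - <<'E'
from h import *
c=r.camera_params('wrist');np.save('w2.npy',c,allow_pickle=True)
cv2.imwrite('pics/w2.png',r.grab_frame('wrist')[:,:,::-1])
a=cv2.imread('pics/w1.png')[170:245,310:410];a=np.clip((a/255.)**.5*255,0,255).astype('uint8')
b=cv2.imread('pics/w2.png')
cv2.imwrite('pics/m2.png',cv2.resize(a,(800,600),interpolation=cv2.INTER_CUBIC))
go([470,-330,253],R.from_euler('xyz',[np.pi,0,0.28]))
E
```

```text
shift [-3.491e+02 -4.450e+01  1.000e-01] rotvec [-0.     0.     1.317] dist 351.9 1.317
clock: 2.65
eef_pos: [434.5, -124.6, 253.2]
tcp_rot: [3.141, 0.0, 0.994]
contact_force: [-0.9, -1.0, -0.2]
opening: 1.0
grasp_force: 0.0
clock: 3.07
eef_pos: [269.2, -116.3, 252.9]
tcp_rot: [-3.141, 0.001, 0.392]
contact_force: [-0.1, 0.1, 0.6]
opening: 1.002
grasp_force: 0.0
clock: 3.23
eef_pos: [269.9, -115.6, 253.3]
tcp_rot: [3.141, -0.001, 0.294]
contact_force: [1.2, 0.6, 0.1]
opening: 1.0
grasp_force: 0.0
shift [126.8 263.    1.2] rotvec [ 0.001 -0.001  0.02 ] dist 292.0 0.02
```

View pics/m2.png

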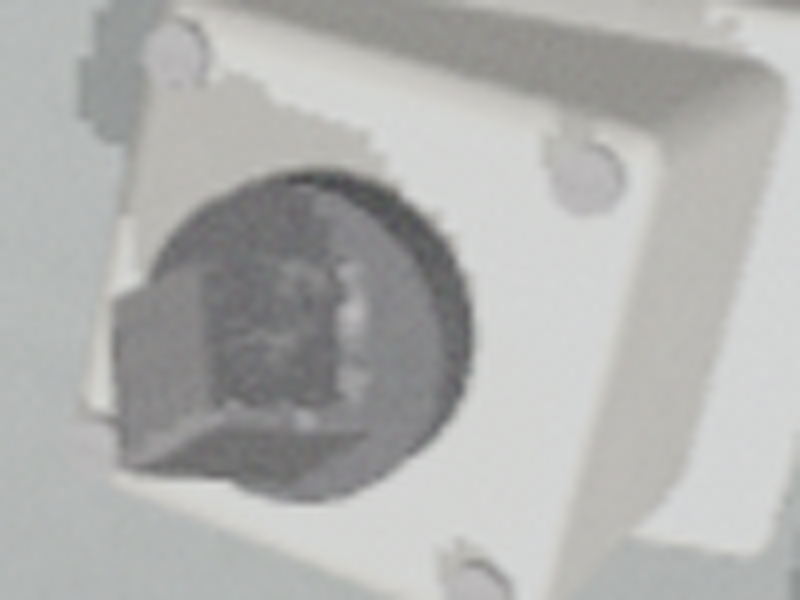

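View pics/w2.png

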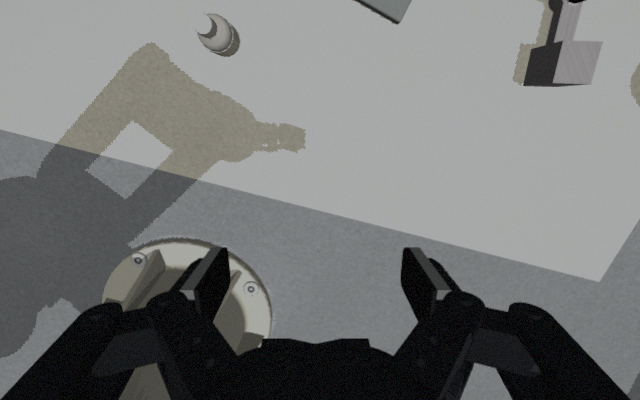

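I turned the shifts the wrong way, so the view is off to the side. The crank hub is in view at (575,62). I'll correct, then overlay a shaft model on the first view.

```bash

python3 steer.py '0 0 0 16 33 0 1;0 0 0 16 33 0 1;0 0 0 16 33 0 1;0 0 0 16 33 0 1'
python3 steer.py '0 0 0 16 33 0 1;0 0 0 16 33 0 1;0 0 0 16 33 0 1;0 0 0 16 33 0 1;0 0 0 0 0 0 1'
cat >> h.py <<'E'
def shaftR(az,turn): # z leans 30deg toward azimuth az ; 
    return R.from_euler('z',az)*R.from_euler('y',np.pi/6)*R.from_euler('z',turn)
def sq(w,z): a=w/2; return np.array([[a,a,z],[-a,a,z],[-a,-a,z],[a,-a,z]])
def shaft_pts(seat,az,turn):
    Rm=shaftR(az,turn); G=shaftR(az,0)
    c=np.linspace(0,2*np.pi,40); d=np.c_[19*np.cos(c),19*np.sin(c),0*c]
    return [Rm.apply(sq(20,0))+seat,Rm.apply(sq(20,22))+seat,Rm.apply(sq(13,30))+seat,Rm.apply(d)+seat,G.apply(sq(66,-14))+seat]
E
python3 - <<'E'
from h import *
c=r.camera_params('wrist');np.save('w3.npy',c,allow_pickle=True)
w3=r.grab_frame('wrist')[:,:,::-1].copy();cv2.imwrite('pics/w3.png',w3)
c1=np.load('w1.npy',allow_pickle=True).item()
# lift yaw from base plate near edge
e=onz([[320,28],[276,290]],12,c1);print(e); 
d=e[0]-e[1]; az=np.arctan2(d[1],d[0])+np.pi/2; print('az',az, np.linalg.norm(d))
ctr=onz([[310+310.5/8-.5,170+335.5/8-.5]],120,c1)[0];print('seat',ctr)
# also bolts
im=cv2.imread('pics/w1.png');tiles=[]
base=np.clip((im[170:245,310:410]/255.)**.5*255,0,255).astype('uint8')
for tn in(None,0):
    a=cv2.resize(base,(400,300),interpolation=cv2.INTER_CUBIC)
    if tn is not None:
        for P,col in zip(shaft_pts(ctr,az,tn),[(255,0,0),(0,255,0),(0,0,255),(255,0,255),(0,200,255)]):
            q=((proj(P,c1)-[310,170]+.5)*4).astype(int);cv2.polylines(a,[q],True,col,1)
    tiles.append(a)
crank=cv2.resize(w3[40:340,80:560],(800,500)) if 0 else cv2.resize(w3[:240,120:560],(800,436))
cv2.imwrite('pics/m3.png',np.vstack([np.hstack(tiles),crank])[:600] if 0 else np.vstack([np.hstack(tiles),cv2.resize(w3[:210,40:600],(800,300),interpolation=cv2.INTER_CUBIC)]))
E
```

```text
clock: 3.62
eef_pos: [372.9, -225.8, 253.0]
tcp_rot: [3.141, -0.0, 0.302]
contact_force: [0.6, 0.5, 0.8]
opening: 0.999
grasp_force: 0.0
clock: 4.03
eef_pos: [475.3, -336.4, 252.2]
tcp_rot: [3.139, -0.002, 0.301]
contact_force: [-1.9, 0.9, 0.4]
opening: 1.0
grasp_force: 0.0
[[ 507.86890147  176.5491539    12.        ]
 [ 452.2118532  -157.83656699   12.        ]]
az 2.9766590282465266 338.9860135179724
seat [535.9316056    2.73766226 120.        ]
```

View pics/m3.png

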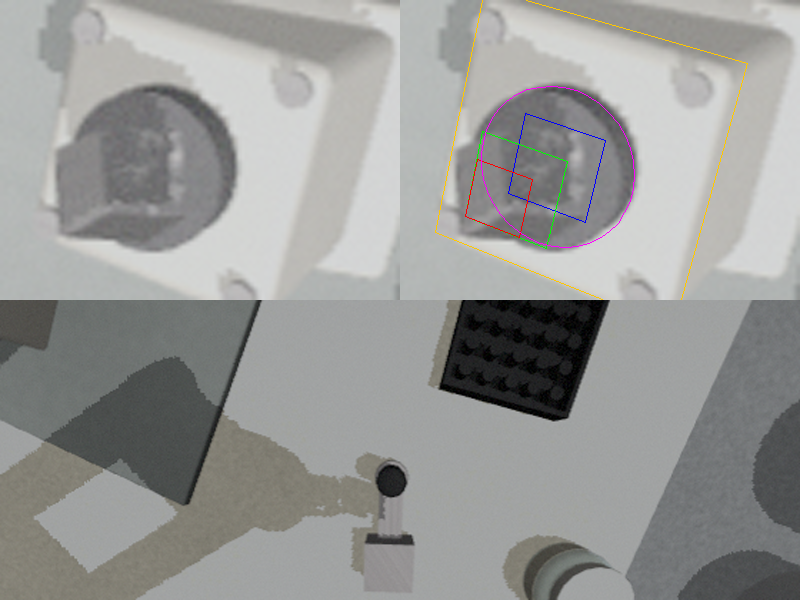

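Model and picture agree on the shoulder (disc centre about (144,171) in the left tile) and the plate yaw, but the shaft's turn is unclear. In the bottom strip the hub top is at (389,568) and the grip at (391,480). I'll take a view straight along the shaft axis.

```bash
python3 - <<'E'
from h import *
c1=np.load('w1.npy',allow_pickle=True).item(); c3=np.load('w3.npy',allow_pickle=True).item()
seat=onz([[310+36,170+42.75]],120,c1)[0];az=2.977;s=shaftR(az,0).apply([0,0,1]);print(seat,s)
w=r.camera_params('wrist');p,R0=T();M=cv2.Rodrigues(w['rvec'])[0];C=R0.inv().apply(-M.T@w['tvec']-p);B=R0.inv()*R.from_matrix(M.T)
z=-s;x=np.array([-np.sin(az-np.pi/2*0),np.cos(az),0])*-1; 
for nm,x in(('x=+wx',np.cross([0,-1,0],z)),('x=side',np.array([-np.sin(az),np.cos(az),0]))):
    x=x-z*(x@z);x/=np.linalg.norm(x);Rc=R.from_matrix(np.c_[x,np.cross(z,x),z]);Rt=Rc*B.inv()
    pt=seat+s*190-Rt.apply(C);print(nm,pt,Rt.as_euler('xyz'));go(pt,Rt)
# crank
u=lambda X,Y:[X*.7+40-.15,Y*.7-210-.15]
hub=onz([u(389,568)],46,c3)[0];grip=onz([u(391,480)],72,c3)[0];print(hub,grip,np.linalg.norm(grip-hub),np.arctan2(*(grip-hub)[1::-1]))
E
```

```text
[533.86526371   1.41632662 120.        ] [-0.49324259  0.08192525  0.8660254 ]
x=+wx [507.16565934 -30.08005607 168.15508683] [ 2.61367446 -0.18596706  1.68013238]
shift [ 122.5 -280.4   83.6] rotvec [-0.312  0.511 -1.293] dist 317.3 1.425
x=side [477.29772479  10.17154384 147.33611341] [ 3.13998823 -0.82101434 -0.16213263]
shift [ 105.9 -327.7  104.4] rotvec [-0.191  0.806  0.437] dist 359.9 0.936
[ 459.73604018 -337.86646398   46.        ] [ 528.09006151 -318.61520207   72.        ] 75.62329876946397 0.2745293052123633
```

```bash

python3 steer.py '0 0 0 10 -33 0 1;0 0 0 10 -33 0 1;0 0 0 10 -33 0 1;0 0 0 10 -33 0 1;0 0 0 10 -33 0 1' >/dev/null
python3 steer.py '0 0 0 10 -33 6 1;0 0 0 10 -33 6 1;0 0 0 10 -33 6 1;0 0 0 10 -33 5 1'
python3 steer.py '-0.026 0.0426 -0.1078 0 0 0 1;-0.026 0.0426 -0.1078 0 0 0 1;-0.026 0.0426 -0.1078 0 0 0 1;-0.026 0.0426 -0.1078 0 0 0 1' >/dev/null
python3 steer.py '-0.026 0.0426 -0.1078 0 0 0 1;-0.026 0.0426 -0.1078 0 0 0 1;-0.026 0.0426 -0.1078 0 0 0 1;-0.026 0.0426 -0.1078 0 0 0 1' >/dev/null
python3 steer.py '-0.026 0.0426 -0.1078 0 0 0 1;-0.026 0.0426 -0.1078 0 0 0 1;-0.026 0.0426 -0.1078 0 0 0 1;-0.026 0.0426 -0.1078 0 0 0 1;0 0 0 0 0 0 1'
python3 - <<'E'
from h import *
c=r.camera_params('wrist');np.save('w4.npy',c,allow_pickle=True)
im=r.grab_frame('wrist')[:,:,::-1].copy();cv2.imwrite('pics/w4.png',im)
seat=np.array([533.9,1.4,120]);q=proj(seat,c)[0];print(q)
u,v=int(q[0])-50,int(q[1])-37
a=np.clip((im[v:v+75,u:u+100]/255.)**.5*255,0,255).astype('uint8')
print(u,v);cv2.imwrite('pics/m4.png',cv2.resize(a,(800,600),interpolation=cv2.INTER_CUBIC))
E
```

```text
clock: 4.83
eef_pos: [469.7, -19.3, 229.8]
tcp_rot: [-3.142, 0.0, 0.3]
contact_force: [0.3, 0.1, 0.5]
opening: 1.003
grasp_force: 0.0
clock: 5.92
eef_pos: [468.8, -20.3, 229.0]
tcp_rot: [2.671, -0.203, 1.557]
contact_force: [-0.4, -0.4, -0.2]
opening: 1.001
grasp_force: 0.0
[323.2329384  193.95970401]
273 156
```

View pics/m4.png

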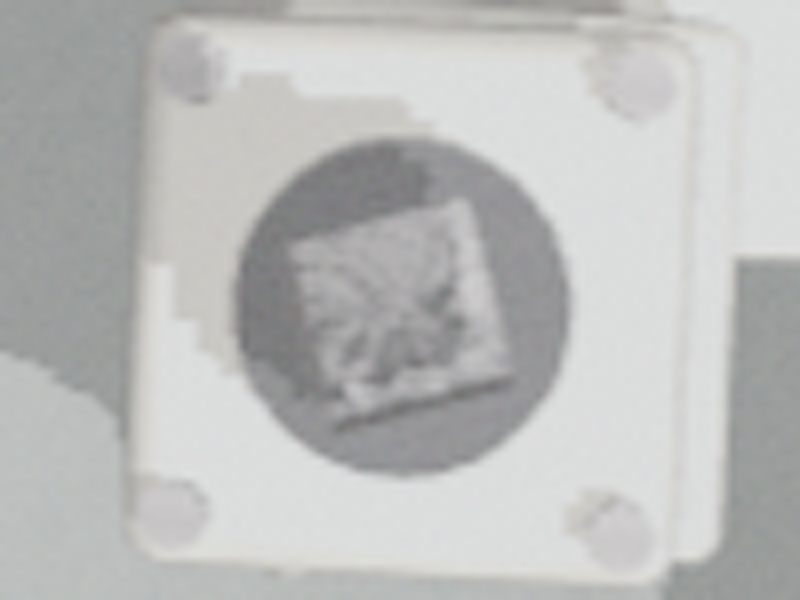

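The axial view shows the shoulder disc centred at (402,306). The shaft's square has corners at (290,242), (468,202), (512,378) and (338,430).

```bash

python3 steer.py '0.026 -0.0426 0.1078 0 0 0 1;0.026 -0.0426 0.1078 0 0 0 1;0.026 -0.0426 0.1078 0 0 0 1;0.026 -0.0426 0.1078 0 0 0 1' >/dev/null
python3 steer.py '0.026 -0.0426 0.1078 0 0 0 1;0.026 -0.0426 0.1078 0 0 0 1;0.026 -0.0426 0.1078 0 0 0 1;0.026 -0.0426 0.1078 0 0 0 1' >/dev/null
python3 steer.py '0.026 -0.0426 0.1078 0 0 0 1;0.026 -0.0426 0.1078 0 0 0 1;0.026 -0.0426 0.1078 0 0 0 1;0.026 -0.0426 0.1078 0 0 0 1;0 0 0 0 0 0 1'
python3 - <<'E'
from h import *
c=np.load('w4.npy',allow_pickle=True).item()
U=lambda L:[[273+(x+.5)/8-.5,156+(y+.5)/8-.5] for x,y in L]
seat=onz(U([[402,306]]),120,c)[0]
az=2.977;G=shaftR(az,0);s=G.apply([0,0,1])
def onplane(uv,p):  # intersect pixel rays with plane through p normal s
    a=onz(uv,0,c);b=onz(uv,100,c);d=b-a;return a+d*(((p-a)@s)/(d@s))[:,None]
ed=lambda a,b,h:(lambda P:G.inv().apply(P[1]-P[0]))(onplane(U([a,b]),seat+h*s))
deg=lambda v:np.degrees(np.arctan2(v[1],v[0]))%90
print('seat',seat);
P=onplane(U([[290,242],[468,202],[512,378],[338,430]]),seat+22*s);L=G.inv().apply(P-seat);print(L.round(1))
print('sq',[deg(ed(a,b,22)).round(1) for a,b in(([290,242],[468,202]),([468,202],[512,378]),([512,378],[338,430]),([338,430],[290,242]))])
print('gear',[deg(ed(a,b,-14)).round(1) for a,b in(([155,20],[690,45]),([150,25],[130,550]))])
tc=onplane(U([[402,313]]),seat+22*s)[0];print('tip ctr offs',G.inv().apply(tc-seat))
Rc=R.from_euler('xyz',[np.pi,0,.2745]);go([459.7,-337.9,130],Rc)
E
```

```text
clock: 7.05
eef_pos: [470.8, -19.6, 229.3]
tcp_rot: [-3.131, 0.012, 0.283]
contact_force: [0.3, -1.0, 0.8]
opening: 0.996
grasp_force: 0.0
seat [533.49704849   1.59201944 120.        ]
[[ 10.9  -7.   22. ]
 [ -7.  -11.8  22. ]
 [-12.2   5.9  22. ]
 [  5.2  12.   22. ]]
sq [np.float64(15.1), np.float64(16.6), np.float64(19.4), np.float64(16.7)]
gear [np.float64(89.5), np.float64(90.0)]
tip ctr offs [-0.77623215 -0.23692102 22.        ]
shift [-98.4 303.7  97.1] rotvec [-0.011  0.012  0.009] dist 333.6 0.018
```

```bash

python3 steer.py '-0.0012 0.0013 0.001 -10.9 33.7 10.8 1;-0.0012 0.0013 0.001 -10.9 33.7 10.8 1;-0.0012 0.0013 0.001 -10.9 33.7 10.8 1;-0.0012 0.0013 0.001 -10.9 33.7 10.8 1;-0.0012 0.0013 0.001 -10.9 33.7 10.8 1' >/dev/null
python3 steer.py '-0.0012 0.0013 0.001 -10.9 33.7 10.8 1;-0.0012 0.0013 0.001 -10.9 33.7 10.8 1;-0.0012 0.0013 0.001 -10.9 33.7 10.8 1;-0.0012 0.0013 0.001 -10.9 33.7 10.8 1;0 0 0 0 0 0 1'
python3 - <<'E'
from h import *
go([459.7,-337.9,32],R.from_euler('xyz',[np.pi,0,.2745]))
c=r.camera_params('wrist');np.save('w5.npy',c,allow_pickle=True)
cv2.imwrite('pics/w5.png',r.grab_frame('wrist')[:,:,::-1])
Rm=R.from_euler('z',.2745);H=np.array([459.7,-337.9,0])
im=cv2.imread('pics/w5.png')
for z in(0,46):
    cv2.polylines(im,[proj(Rm.apply(sq(40,z))+H,c).astype(int)],True,(0,255,0),1)
t=np.linspace(0,6.28,30);cv2.polylines(im,[proj(Rm.apply(np.c_[70+11*np.cos(t),11*np.sin(t),72+0*t])+H,c).astype(int)],True,(0,0,255),1)
cv2.imwrite('pics/m5.png',cv2.resize(im[100:400,120:520],(800,600)))
E
```

```text
clock: 7.88
eef_pos: [459.4, -342.5, 128.4]
tcp_rot: [3.14, -0.001, 0.281]
contact_force: [-0.1, 1.0, -0.4]
opening: 1.001
grasp_force: 0.0
shift [ 1.5 -4.5 96.4] rotvec [ 0.002 -0.001  0.006] dist 96.5 0.007
```

View pics/m5.png

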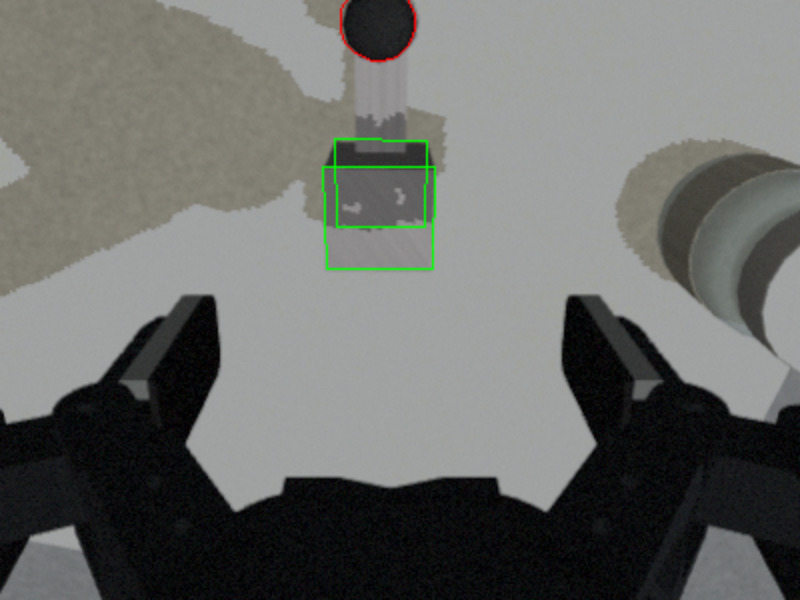

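The overlay fits the hub (top face (325–433,167–270)) and grip exactly. Now I'll descend and grasp.

```bash

python3 steer.py '0 0 0.006 1.5 -4.5 26 1;0 0 0 0 0 26 1;0 0 0 0 0 26 1;0 0 0 0 0 18 1;0 0 0 0 0 0 1' 
python3 steer.py '0 0 0 0 0 0 0;0 0 0 0 0 0 0;0 0 0 0 0 0 0;0 0 0 0 0 0 0;0 0 0 0 0 0 0' 90
python3 steer.py '0 0 0 0 0 0 0;0 0 0 0 0 0 0;0 0 0 0 0 0 0'
python3 - <<'E'
from h import *
seat=np.array([533.5,1.6,120]);p,R0=T()
# crank pose in hand at grasp
Rc=R.from_euler('z',.2745);H=np.array([459.7,-337.9,0]);off=R0.inv().apply(H-p);Rel=R0.inv()*Rc
print('crank origin in tool',off.round(1))
for k in range(4):
    S=shaftR(2.977,np.radians(16.9)+k*np.pi/2);Rt=S*Rel.inv()
    for h in(75,0):
        pt=seat+S.apply([0,0,h])-Rt.apply(off);print(k,h,pt.round(1),Rt.as_euler('xyz').round(3));go(pt,Rt)
E
```

```text
clock: 8.35
eef_pos: [458.4, -330.0, 31.0]
tcp_rot: [-3.136, 0.002, 0.278]
contact_force: [0.2, 1.1, -0.0]
opening: 1.001
grasp_force: 0.0
clock: 8.77
eef_pos: [461.8, -333.6, 36.2]
tcp_rot: [3.14, -0.004, 0.276]
contact_force: [-0.3, -0.8, 9.7]
opening: 0.456
grasp_force: 90.5
clock: 9.02
eef_pos: [461.8, -333.6, 36.1]
tcp_rot: [3.14, -0.004, 0.275]
contact_force: [0.1, -1.1, 10.3]
opening: 0.454
grasp_force: 90.5
crank origin in tool [-3.3  3.5 36.1]
0 75 [476.3   6.7 215.3] [-2.977  0.494 -2.968]
shift [ 107.3 -323.3 -179.1] rotvec [-0.714 -0.276 -2.903] dist 384.9 3.002
0 0 [513.3   0.6 150.3] [-2.977  0.494 -2.968]
shift [ 141.  -307.4 -114. ] rotvec [-0.714 -0.276 -2.903] dist 356.9 3.002
1 75 [482.1   8.1 218.4] [-2.638 -0.15  -1.479]
shift [ 113.3 -323.1 -182.3] rotvec [0.233 0.539 1.673] dist 387.8 1.773
1 0 [519.    2.  153.5] [-2.638 -0.15  -1.479]
shift [ 146.9 -307.2 -117.1] rotvec [0.233 0.539 1.673] dist 360.1 1.773
2 75 [481.1  14.7 217.2] [ 2.973 -0.503  0.175]
shift [ 114.1 -329.7 -181.1] rotvec [-0.189  0.489  0.141] dist 393.1 0.543
2 0 [518.1   8.5 152.3] [ 2.973 -0.503  0.175]
shift [ 147.8 -313.8 -116. ] rotvec [-0.189  0.489  0.141] dist 365.7 0.543
3 75 [475.3  13.3 214.1] [2.636 0.142 1.667]
shift [ 108.2 -329.9 -178. ] rotvec [-0.515  0.233 -1.394] dist 390.1 1.504
3 0 [512.3   7.1 149.1] [2.636 0.142 1.667]
shift [ 141.8 -314.  -112.8] rotvec [-0.515  0.233 -1.394] dist 362.5 1.504
```

```bash

python3 steer.py '0 0 0 0 0 -20 0;0 0 0 0 0 -35 0;0 0 0 0 0 -40 0;0 0 0 0 0 -40 0;0 0 0 0 0 -40 0'
python3 steer.py '0 0 0 0 0 -15 0;0 0 0 0 0 0 0;0 0 0 0 0 0 0'
cat > hand.py <<'E'
from h import *
def look(name):
    c=r.camera_params('wrist');p,R0=T();im=r.grab_frame('wrist');cv2.imwrite(name,im[:,:,::-1])
    Rel=R.from_euler('x',np.pi);best=None
    q=proj(p+R0.apply(np.array([-3.3,0,36.1])+[70,0,-72]),c)[0]
    x0,y0=(q-35).astype(int);w=im[max(y0,0):y0+70,x0:x0+70].max(2)<45
    n,l,st,ce=cv2.connectedComponentsWithStats(w.astype('uint8'))
    print('pred grip top',q,[(st[i,:],ce[i]+[x0,max(y0,0)]) for i in range(1,n) if st[i,4]>60])
E
python3 - <<'E'
from hand import *
look('pics/w6.png')
E
```

```text
clock: 9.43
eef_pos: [459.3, -332.4, 211.1]
tcp_rot: [-3.139, -0.001, 0.275]
contact_force: [0.7, -0.8, -3.6]
opening: 0.457
grasp_force: 91.0
clock: 9.68
eef_pos: [459.9, -332.8, 224.5]
tcp_rot: [-3.141, -0.003, 0.275]
contact_force: [-0.7, 0.6, -5.3]
opening: 0.455
grasp_force: 91.5
pred grip top [316.95982294 134.72741532] [(array([   3,    0,   67,   70, 3210], dtype=int32), array([316.12461059, 132.4517134 ]))]
```

```bash
python3 - <<'E'
from h import *
im=cv2.imread('pics/w6.png');c=r.camera_params('wrist');p,R0=T()
t=np.linspace(0,6.28,60)
for z in(72,20):
    q=proj(p+R0.apply(np.array([-3.3,0,36.1])+np.c_[70+11*np.cos(t),11*np.sin(t),-z+0*t]),c);print(z,q.mean(0),np.ptp(q,axis=0))
g=im.max(2);
for row in(105,120,134,150,165): 
    d=np.where(g[row,240:400]<45)[0]+240; print(row,d.min(),d.max(),len(d))
for col in(300,317,333):
    d=np.where(g[:220,col]<45)[0]; print(col,d.min(),d.max(),len(d))
E
```

```text
72 [316.78700821 133.43885902] [77.10068097 78.49929324]
20 [316.0951124  123.26352671] [48.35285434 49.76180468]
105 296 344 47
120 287 354 53
134 284 356 48
150 289 351 58
165 304 336 33
300 101 162 61
317 96 168 64
333 98 165 47
```

```bash
cat > fit.py <<'E'
from h import *
seat=np.array([533.5,1.6,120]);off=np.array([-3.,0,36.1]);Rel=R.from_euler('x',np.pi);S=shaftR(2.977,np.radians(16.9)+np.pi);Rt=S*Rel.inv()
def tgt(h): return seat+S.apply([0,0,h])-Rt.apply(off)
def rep(h): go(tgt(h),Rt); p,R0=T();print('crank in seat frame',S.inv().apply(p+R0.apply(off)-seat).round(2),'ang',(S.inv()*(R0*Rel)).as_rotvec().round(3),r.sense()['contact_force'].round(1),r.sense()['qpos'].round(2))
E
python3 - <<'E'
from fit import *
print(tgt(75));rep(75)
E
```

```text
[481.29592176  11.15490388 217.65064274]
shift [ 114.7 -324.4    6.4] rotvec [-0.192  0.488  0.141] dist 344.2 0.543
crank in seat frame [ -85.38 -332.2    68.56] ang [0.192 0.488 0.141] [-0.7  1.  -4.9] [-0.63  0.3   1.79  0.    1.06  0.66]
```

```bash

python3 steer.py '0 0 0 11.5 -32.4 0 0;0 0 0 11.5 -32.4 0 0;0 0 0 11.5 -32.4 0 0;0 0 0 11.5 -32.4 0 0;0 0 0 11.5 -32.4 0 0' >/dev/null
python3 steer.py '0 0 0 11.5 -32.4 0 0;0 0 0 11.5 -32.4 0 0;0 0 0 11.5 -32.4 0 0;0 0 0 11.5 -32.4 0 0;0 0 0 11.5 -32.4 0 0' >/dev/null
python3 steer.py '-0.0384 0.0976 0.0282 0 0 0 0;-0.0384 0.0976 0.0282 0 0 0 0;-0.0384 0.0976 0.0282 0 0 0 0;-0.0384 0.0976 0.0282 0 0 0 0;-0.0384 0.0976 0.0282 0 0 0 0'
python3 steer.py '0 0 0 0 0 0 0;0 0 0 0 0 0 0'
python3 - <<'E'
from fit import *
rep(40)
E
```

```text
clock: 10.98
eef_pos: [480.1, 9.9, 222.3]
tcp_rot: [2.977, -0.485, 0.174]
contact_force: [0.8, -3.8, -4.7]
opening: 0.454
grasp_force: 92.2
clock: 11.15
eef_pos: [480.2, 9.5, 222.3]
tcp_rot: [2.976, -0.477, 0.177]
contact_force: [-0.1, -0.0, -4.3]
opening: 0.456
grasp_force: 92.2
shift [-0.2 -2.1 39.4] rotvec [-0.002  0.021  0.008] dist 39.5 0.022
crank in seat frame [ 0.28 -2.12 79.47] ang [0.002 0.021 0.008] [-0.1 -0.  -4.3] [ 0.11 -0.03  2.28 -0.33  0.42  1.81]
```

```bash

python3 steer.py '0 0.021 0.008 -0.2 -2.1 19 0;0 0 0 0 0 20 0;0 0 0 0 0 0 0;0 0 0 0 0 0 0'
python3 - <<'E'
from fit import *
rep(20)
E
```

```text
clock: 11.48
eef_pos: [501.6, 7.6, 189.2]
tcp_rot: [2.977, -0.501, 0.17]
contact_force: [-0.2, -0.6, -4.2]
opening: 0.456
grasp_force: 92.1
shift [-3.4 -1.2 20.1] rotvec [-0.001 -0.002 -0.003] dist 20.4 0.004
crank in seat frame [ 3.45 -1.15 40.06] ang [ 0.001 -0.002 -0.003] [-0.2 -0.6 -4.2] [ 0.09  0.07  2.3  -0.46  0.29  1.94]
```

```bash

python3 steer.py '0 0 0 -3.4 -1.2 0 0;0 0 0 0 0 0 0;0 0 0 0 0 8 0;0 0 0 0 0 0 0'
python3 - <<'E'
from fit import *
rep(20)
E
```

```text
clock: 11.82
eef_pos: [502.6, 8.2, 182.0]
tcp_rot: [2.978, -0.507, 0.17]
contact_force: [-0.5, 0.3, -3.9]
opening: 0.452
grasp_force: 92.3
shift [-1.   0.3 13.3] rotvec [-0.001 -0.007 -0.004] dist 13.4 0.008
crank in seat frame [ 1.13  0.36 33.33] ang [ 0.001 -0.007 -0.004] [-0.5  0.3 -3.9] [ 0.09  0.09  2.3  -0.5   0.27  1.99]
```

```bash

python3 steer.py '0 0 0 -1 0.3 5 0;0 0 0 0 0 5 0;0 0 0 0 0 4 0;0 0 0 0 0 0 0'
python3 - <<'E'
from fit import *
rep(0)
E
```

```text
clock: 12.15
eef_pos: [508.7, 6.6, 168.7]
tcp_rot: [2.978, -0.506, 0.17]
contact_force: [-0.3, -0.6, -3.1]
opening: 0.456
grasp_force: 92.3
shift [ 0.3  0.2 18.7] rotvec [-0.001 -0.007 -0.004] dist 18.7 0.008
crank in seat frame [-0.2   0.18 18.7 ] ang [ 0.001 -0.007 -0.004] [-0.3 -0.6 -3.1] [ 0.09  0.13  2.3  -0.57  0.23  2.05]
```

```bash

python3 steer.py '0 0 0 0 0 5 0;0 0 0 0 0 5 0;0 0 0 0 0 3 0;0 0 0 0 0 0 0'
python3 - <<'E'
from fit import *
rep(0)
E
python3 steer.py '0 0 0 0 0 3 0;0 0 0 0 0 2 0;0 0 0 0 0 1 0;0 0 0 0 0 0 0'
python3 - <<'E'
from fit import *
rep(0)
E
```

```text
clock: 12.48
eef_pos: [515.1, 5.5, 157.6]
tcp_rot: [2.978, -0.506, 0.169]
contact_force: [0.4, -1.9, -4.8]
opening: 0.452
grasp_force: 92.3
shift [0.3 0.1 5.8] rotvec [-0.001 -0.007 -0.004] dist 5.9 0.008
crank in seat frame [-0.12  0.16  5.83] ang [ 0.001 -0.007 -0.004] [ 0.4 -1.9 -4.8] [ 0.08  0.16  2.3  -0.64  0.21  2.12]
clock: 12.82
eef_pos: [518.1, 5.1, 152.8]
tcp_rot: [2.978, -0.507, 0.169]
contact_force: [-0.1, -1.0, -4.2]
opening: 0.456
grasp_force: 92.4
shift [0.1 0.1 0.2] rotvec [-0.001 -0.007 -0.004] dist 0.3 0.008
crank in seat frame [0.12 0.16 0.15] ang [ 0.001 -0.007 -0.004] [-0.1 -1.  -4.2] [ 0.08  0.17  2.3  -0.68  0.19  2.16]
```

Nearly home without contact force; I'll press until it seats.

```bash

python3 steer.py '0 0 0 0 0 1.5 0;0 0 0 0 0 1 0;0 0 0 0 0 0 0'
python3 steer.py '0 0 0 0 0 1.5 0;0 0 0 0 0 0 0'
python3 - <<'E'
from fit import *
rep(0)
E
```

```text
clock: 13.07
eef_pos: [518.4, 5.1, 152.5]
tcp_rot: [2.977, -0.509, 0.17]
contact_force: [-33.1, 4.6, 45.6]
opening: 0.459
grasp_force: 99.7
clock: 13.23
eef_pos: [518.5, 5.3, 152.1]
tcp_rot: [2.977, -0.51, 0.169]
contact_force: [-54.9, 10.1, 71.1]
opening: 0.46
grasp_force: 103.9
shift [ 0.1  0.3 -0.6] rotvec [-0.    -0.011 -0.005] dist 0.7 0.012
crank in seat frame [ 0.32  0.35 -0.63] ang [ 0.    -0.011 -0.005] [-54.9  10.1  71.1] [ 0.08  0.18  2.3  -0.7   0.19  2.19]
```

Fitted and seated (h ≈ 0, 90 N press). I'll relieve the push, release and retract, then set up for turning the grip with the tool vertical, to stay off the wrist singularity.

```bash

python3 steer.py '0 0 0 0 0 -2 0;0 0 0 0 0 -1.5 0;0 0 0 0 0 0 0.75;0 0 0 0 0 0 0.75;0 0 0 0 0 0 0.75'
python3 steer.py '0 0 0 0 0 0 0.75;0 0 0 0 0 -10 0.75;0 0 0 0 0 -25 0.75;0 0 0 0 0 -30 0.75;0 0 0 0 0 0 0.75' 30
cat > wind.py <<'E'
from h import *
seat=np.array([533.5,1.6,120]);az=2.977;Rv=R.from_euler('xyz',[np.pi,0,az-np.pi])
G=shaftR(az,0)
def pt(th,z=56): # th: clockwise from start handle angle
    S=shaftR(az,np.radians(16.9)+np.pi-th); return seat+S.apply([70,0,z])+[0,0,3]
def cur(): # angle of the TCP about the axis
    p,_=T();v=G.inv().apply(p-[0,0,3]-seat);return (np.radians(16.9)+np.pi-np.arctan2(v[1],v[0]))%(2*np.pi),np.hypot(v[0],v[1]),v[2]
E
python3 - <<'E'
from wind import *
go(pt(0)+[0,0,55],Rv);go(pt(0),Rv);print(r.sense()['qpos'].round(2))
c=r.camera_params('wrist');cv2.imwrite('pics/w7.png',r.grab_frame('wrist')[:,:,::-1]);np.save('w7.npy',c,allow_pickle=True)
E
```

```text
clock: 13.65
eef_pos: [519.0, 5.3, 152.6]
tcp_rot: [2.978, -0.508, 0.17]
contact_force: [-0.0, 0.4, 0.2]
opening: 0.75
grasp_force: 0.0
clock: 14.07
eef_pos: [485.9, 10.8, 211.9]
tcp_rot: [2.978, -0.511, 0.169]
contact_force: [1.3, 0.2, 0.5]
opening: 0.752
grasp_force: 0.0
shift [93.7  8.  -1.3] rotvec [ 0.073 -0.531  0.284] dist 94.0 0.607
shift [66.8  0.2 46. ] rotvec [ 0.073 -0.531  0.284] dist 81.1 0.607
[ 0.11 -0.    2.31 -0.4   0.34  1.89]
```

```bash

python3 steer.py '0.012 -0.0885 0.0473 0 0 -5 0.75;0.012 -0.0885 0.0473 0 0 -5 0.75;0.012 -0.0885 0.0473 0 0 -5 0.75'
python3 steer.py '0.012 -0.0885 0.0473 0 0 0 0.75;0.012 -0.0885 0.0473 0 0 0 0.75;0.012 -0.0885 0.0473 0 0 0 0.75;0 0 0 0 0 0 0.75'
python3 - <<'E'
from wind import *
go(pt(0)+[0,0,55],Rv);go(pt(0),Rv);print(pt(0),r.sense()['qpos'].round(2))
E
```

```text
clock: 14.37
eef_pos: [479.3, 11.8, 221.6]
tcp_rot: [3.085, -0.253, -0.016]
contact_force: [1.5, -1.2, -0.2]
opening: 0.75
grasp_force: 0.0
clock: 14.7
eef_pos: [482.2, 10.6, 221.0]
tcp_rot: [3.138, 0.007, -0.169]
contact_force: [-0.1, 0.6, 0.3]
opening: 0.753
grasp_force: 0.0
shift [ 81.8 -20.1 -39.6] rotvec [ 0.004  0.007 -0.004] dist 93.0 0.009
shift [ 82.1 -20.3  15.4] rotvec [ 0.004  0.007 -0.004] dist 86.0 0.009
[566.43246486  16.75801037 204.98589805] [ 0.02  0.17  1.96 -0.    1.02  1.76]
```

```bash

python3 steer.py '0.004 0.007 -0.004 0 0 -40 0.75;0 0 0 27 -7 0 0.75;0 0 0 27 -7 0 0.75;0 0 0 27.5 -6.2 0 0.75;0 0 0 0 0 0 0.75'
python3 - <<'E'
from wind import *
go(pt(0),Rv)
E
```

```text
clock: 15.12
eef_pos: [567.7, 18.2, 261.4]
tcp_rot: [-3.142, -0.009, -0.16]
contact_force: [-1.4, 0.3, -0.2]
opening: 0.751
grasp_force: 0.0
shift [-1.5  1.7 56.4] rotvec [-0.    -0.009  0.004] dist 56.4 0.01
```

```bash

python3 steer.py '0 0 0 -1 1 20 0.75;0 0 0 0 0 20 0.75;0 0 0 0 0 16 0.75;0 0 0 0 0 0 0.75'
python3 steer.py '0 0 0 0 0 0 0.1;0 0 0 0 0 0 0.1;0 0 0 0 0 0 0.1;0 0 0 0 0 0 0.1;0 0 0 0 0 0 0.1' 30
python3 - <<'E'
from wind import *
go(pt(0),Rv);print(cur(),r.sense()['qpos'].round(2))
P=[Rv.inv().apply(pt(i*np.pi/10)-pt((i-1)*np.pi/10)) for i in range(1,21)]
for i in range(0,20,5):print(';'.join('0 0 0 %.1f %.1f %.1f 0.1'%tuple(x) for x in P[i:i+5]))
E
```

```text
clock: 15.45
eef_pos: [559.7, 17.2, 202.0]
tcp_rot: [3.14, 0.001, -0.16]
contact_force: [-0.3, 0.0, -1.0]
opening: 0.746
grasp_force: 0.0
clock: 15.87
eef_pos: [563.0, 17.7, 207.3]
tcp_rot: [-3.14, -0.005, -0.161]
contact_force: [0.3, 0.5, 3.0]
opening: 0.247
grasp_force: 30.1
shift [3.6 0.4 2.3] rotvec [-0.002 -0.005  0.004] dist 4.3 0.007
(np.float64(6.269734483982445), np.float64(68.2647949507052), np.float64(59.791641257437355)) [0.03 0.3  1.82 0.   1.02 1.76]
0 0 0 2.6 21.7 -1.5 0.1;0 0 0 -3.3 21.6 1.9 0.1;0 0 0 -8.9 19.3 5.2 0.1;0 0 0 -13.7 15.2 7.9 0.1;0 0 0 -17.1 9.6 9.9 0.1
0 0 0 -18.8 3.0 10.8 0.1;0 0 0 -18.7 -3.8 10.8 0.1;0 0 0 -16.7 -10.3 9.7 0.1;0 0 0 -13.2 -15.8 7.6 0.1;0 0 0 -8.3 -19.7 4.8 0.1
0 0 0 -2.6 -21.7 1.5 0.1;0 0 0 3.3 -21.6 -1.9 0.1;0 0 0 8.9 -19.3 -5.2 0.1;0 0 0 13.7 -15.2 -7.9 0.1;0 0 0 17.1 -9.6 -9.9 0.1
0 0 0 18.8 -3.0 -10.8 0.1;0 0 0 18.7 3.8 -10.8 0.1;0 0 0 16.7 10.3 -9.7 0.1;0 0 0 13.2 15.8 -7.6 0.1;0 0 0 8.3 19.7 -4.8 0.1
```

The grip is held (opening 0.247). Now winding.

```bash

python3 steer.py '0 0 0 2.6 21.7 -1.5 0.1;0 0 0 -3.3 21.6 1.9 0.1;0 0 0 -8.9 19.3 5.2 0.1;0 0 0 -13.7 15.2 7.9 0.1;0 0 0 -17.1 9.6 9.9 0.1'
python3 - <<'E'
from wind import *
go(pt(5*np.pi/10),Rv);print(cur(),r.sense()['qpos'].round(2))
E
```

```text
clock: 16.28
eef_pos: [510.2, -63.2, 184.3]
tcp_rot: [-3.14, -0.008, -0.161]
contact_force: [-0.0, 8.0, 6.2]
opening: 0.246
grasp_force: 30.7
shift [ 2.  -0.8  2.7] rotvec [-0.002 -0.008  0.004] dist 3.4 0.009
(np.float64(1.5796745170569848), np.float64(70.61098091417173), np.float64(59.30677475999922)) [-0.13  0.26  1.94  0.    0.93  1.6 ]
```

```bash

python3 steer.py '0 0 0 -18.8 3.0 10.8 0.1;0 0 0 -18.7 -3.8 10.8 0.1;0 0 0 -16.7 -10.3 9.7 0.1;0 0 0 -13.2 -15.8 7.6 0.1;0 0 0 -8.3 -19.7 4.8 0.1'
python3 steer.py '0 0 0 -2.6 -21.7 1.5 0.1;0 0 0 3.3 -21.6 -1.9 0.1;0 0 0 8.9 -19.3 -5.2 0.1;0 0 0 13.7 -15.2 -7.9 0.1;0 0 0 17.1 -9.6 -9.9 0.1'
python3 - <<'E'
from wind import *
go(pt(15*np.pi/10),Rv);print(cur(),r.sense()['qpos'].round(2))
E
```

```text
clock: 16.7
eef_pos: [441.6, -4.3, 139.4]
tcp_rot: [-3.141, -0.006, -0.162]
contact_force: [5.7, -2.7, 7.2]
opening: 0.244
grasp_force: 30.6
clock: 17.12
eef_pos: [494.7, 75.9, 162.7]
tcp_rot: [3.14, -0.002, -0.159]
contact_force: [-2.3, -15.4, -1.6]
opening: 0.246
grasp_force: 30.9
shift [ 4.9 -0.1  1.4] rotvec [ 0.002 -0.002  0.006] dist 5.1 0.006
(np.float64(4.6647519119823855), np.float64(71.01155473399696), np.float64(59.642571161767144)) [ 0.15  0.27  1.98 -0.    0.89  1.88]
```

```bash

python3 steer.py '0 0 0 18.8 -3.0 -10.8 0.1;0 0 0 18.7 3.8 -10.8 0.1;0 0 0 16.7 10.3 -9.7 0.1;0 0 0 13.2 15.8 -7.6 0.1;0 0 0 8.3 19.7 -4.8 0.1'
python3 - <<'E'
from wind import *
go(pt(0),Rv);print(cur())
c=np.load('w1.npy',allow_pickle=True).item()
L=R.from_euler('z',az-np.pi)
C=-cv2.Rodrigues(c['rvec'])[0].T@c['tvec'];print('cam',C)
def P(x,y,z): return np.array([533.5,1.6,0])+L.apply([x,y,z])
for n,(x,y),zs in(('deck NL',(115,-10),(135,145,155)),('deck FL',(245,-10),(135,145,155)),('plat NR',(115,10),(79,85,91)),('plat NL',(115,160),(79,85,91)),('plat FR',(245,10),(79,85,91))):
    print(n,[proj(P(x,y,z),c)[0].round(1).tolist() for z in zs])
im=cv2.imread('pics/w1.png');im=np.clip((im/255.)**.6*255,0,255).astype('uint8')[190:310,440:640]
a=cv2.resize(im,(800,480),interpolation=cv2.INTER_CUBIC)
for z,col in((135,(0,0,255)),(145,(0,255,0)),(155,(255,0,0))):
    q=((proj([P(115,-85,z),P(115,-10,z),P(245,-10,z)],c)-[440,190]+.5)*4).astype(int);cv2.polylines(a,[q],False,col,1)
for z,col in((79,(0,0,255)),(85,(0,255,0)),(91,(255,0,0))):
    q=((proj([P(115,85,z),P(115,10,z),P(245,10,z)],c)-[440,190]+.5)*4).astype(int);cv2.polylines(a,[q],False,col,1)
cv2.imwrite('pics/m6.png',a)
E
```

```text
clock: 17.53
eef_pos: [563.6, 18.4, 207.6]
tcp_rot: [-3.138, -0.004, -0.16]
contact_force: [-5.1, 4.3, -0.2]
opening: 0.249
grasp_force: 30.3
shift [3.  1.2 2.6] rotvec [-0.003 -0.004  0.005] dist 4.2 0.007
(np.float64(6.260925856246867), np.float64(69.10175079377115), np.float64(59.80324730009814))
cam [503.63016799  95.49574477 374.14088443]
deck NL [[469.6, 250.2], [475.4, 255.6], [481.7, 261.4]]
deck FL [[604.6, 273.2], [615.2, 279.3], [626.7, 286.0]]
plat NR [[449.4, 208.8], [451.9, 210.7], [454.5, 212.7]]
plat NL [[500.7, 56.9], [504.8, 55.9], [509.0, 54.8]]
plat FR [[564.4, 229.1], [569.0, 231.4], [573.7, 233.7]]
```

View pics/m6.png

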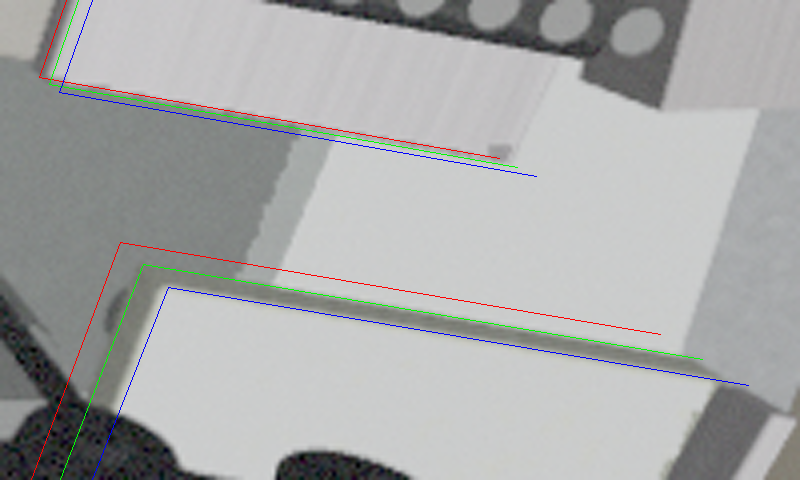

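The overlay puts the deck's top edge (corner (163,284)) at about 153 mm and the platform at about 84 mm. The rise needed is about 69 mm, which is 2.75 turns in total. One turn is done.

```bash

python3 steer.py '0 0 0 2.6 21.7 -1.5 0.1;0 0 0 -3.3 21.6 1.9 0.1;0 0 0 -8.9 19.3 5.2 0.1;0 0 0 -13.7 15.2 7.9 0.1;0 0 0 -17.1 9.6 9.9 0.1'>/dev/null
python3 steer.py '0 0 0 -18.8 3.0 10.8 0.1;0 0 0 -18.7 -3.8 10.8 0.1;0 0 0 -16.7 -10.3 9.7 0.1;0 0 0 -13.2 -15.8 7.6 0.1;0 0 0 -8.3 -19.7 4.8 0.1'
python3 steer.py '0 0 0 -2.6 -21.7 1.5 0.1;0 0 0 3.3 -21.6 -1.9 0.1;0 0 0 8.9 -19.3 -5.2 0.1;0 0 0 13.7 -15.2 -7.9 0.1;0 0 0 17.1 -9.6 -9.9 0.1'>/dev/null
python3 steer.py '0 0 0 18.8 -3.0 -10.8 0.1;0 0 0 18.7 3.8 -10.8 0.1;0 0 0 16.7 10.3 -9.7 0.1;0 0 0 13.2 15.8 -7.6 0.1;0 0 0 8.3 19.7 -4.8 0.1'
python3 - <<'E'
from wind import *
go(pt(0),Rv);print(cur())
E
```

```text
clock: 18.37
eef_pos: [441.4, -4.3, 139.4]
tcp_rot: [-3.141, -0.006, -0.162]
contact_force: [6.7, -2.9, 8.6]
opening: 0.246
grasp_force: 31.1
clock: 19.2
eef_pos: [563.7, 18.5, 207.7]
tcp_rot: [-3.138, -0.004, -0.16]
contact_force: [-4.1, 3.5, -0.2]
opening: 0.247
grasp_force: 30.6
shift [3.  1.3 2.8] rotvec [-0.003 -0.004  0.005] dist 4.3 0.007
(np.float64(6.260814643923412), np.float64(69.19575908078329), np.float64(59.89823843150212))
```

```bash

python3 steer.py '0 0 0 2.6 21.7 -1.5 0.1;0 0 0 -3.3 21.6 1.9 0.1;0 0 0 -8.9 19.3 5.2 0.1;0 0 0 -13.7 15.2 7.9 0.1;0 0 0 -17.1 9.6 9.9 0.1'>/dev/null
python3 steer.py '0 0 0 -18.8 3.0 10.8 0.1;0 0 0 -18.7 -3.8 10.8 0.1;0 0 0 -16.7 -10.3 9.7 0.1;0 0 0 -13.2 -15.8 7.6 0.1;0 0 0 -8.3 -19.7 4.8 0.1'
python3 steer.py '0 0 0 -2.6 -21.7 1.5 0.1;0 0 0 3.3 -21.6 -1.9 0.1;0 0 0 8.9 -19.3 -5.2 0.1;0 0 0 13.7 -15.2 -7.9 0.1;0 0 0 17.1 -9.6 -9.9 0.1'
python3 steer.py '0 0 0 0 0 0 0.1;0 0 0 0 0 0 0.1'
python3 - <<'E'
from wind import *
print(cur())
E
```

```text
clock: 20.03
eef_pos: [441.1, -4.3, 139.3]
tcp_rot: [-3.141, -0.005, -0.162]
contact_force: [4.7, -2.5, 9.1]
opening: 0.247
grasp_force: 31.3
clock: 20.45
eef_pos: [494.2, 76.1, 162.7]
tcp_rot: [3.14, -0.001, -0.159]
contact_force: [-3.6, -13.3, 1.1]
opening: 0.248
grasp_force: 31.8
clock: 20.62
eef_pos: [496.4, 76.3, 163.7]
tcp_rot: [-3.14, -0.005, -0.16]
contact_force: [-4.0, 1.4, 6.8]
opening: 0.247
grasp_force: 31.8
(np.float64(4.694227176325914), np.float64(71.07106244283665), np.float64(59.660682723673204))
```

Wound about 17.26 rad. I'll release, go back to the first wrist view pose and check the heights numerically.

```bash

python3 steer.py '0 0 0 0 0 0 0.6;0 0 0 0 0 0 0.6;0 0 0 0 0 0 0.6;0 0 0 0 0 0 0.6'
python3 steer.py '0 0 0 0 0 -20 0.6;0 0 0 0 0 -35 0.6;0 0 0 0 0 -35 0.6;0 0 0 9 25 0 0.6;0 0 0 9 25 0 0.6'
python3 steer.py '0 0 -0.12 0 0 0 0.6;0 0 -0.12 0 0 0 0.6;0 0 -0.12 0 0 0 0.6;0 0 -0.12 0 0 0 0.6;0 0 -0.12 0 0 0 0.6' >/dev/null
python3 steer.py '0 0 -0.12 0 0 0 0.6;0 0 -0.12 0 0 0 0.6;0 0 -0.12 0 0 0 0.6;0 0 -0.12 0 0 0 0.6;0 0 -0.12 0 0 0 0.6' >/dev/null
python3 steer.py '0 0 -0.12 0 0 0 0.6;0 0 -0.12 0 0 0 0.6;0 0 -0.12 0 0 0 0.6;0 0 -0.12 0 0 0 0.6;0 0 0 0 0 0 0.6'
cat > lev.py <<'E'
from wind import *
L=R.from_euler('z',az-np.pi)
def P(x,y,z): return np.array([533.5,1.6,0])+L.apply(np.c_[x,y,z])
def edge(im,c,x,y,zs):
    g=cv2.GaussianBlur(cv2.cvtColor(im,cv2.COLOR_BGR2GRAY).astype('float32'),(0,0),1.0)
    I=[]
    for z in zs:
        q=proj(P(x,np.full_like(x,y),np.full_like(x,z)),c).astype('float32');I.append(np.median(cv2.remap(g,q[None,:,0],q[None,:,1],1)))
    d=np.diff(I);k=np.argsort(-abs(d))[:6];return [(float(zs[i]+.5),round(float(d[i]),1)) for i in sorted(k)]
def run(f,cf,lo,hi):
    im=cv2.imread(f);c=np.load(cf,allow_pickle=True).item();x=np.linspace(125,220,60)
    print(f,'deck',edge(im,c,x,-10.,np.arange(130,165,1.)),'plat',edge(im,c,x,10.,np.arange(lo,hi,1.)))
E
python3 - <<'E'
from lev import *
c=r.camera_params('wrist');np.save('w8.npy',c,allow_pickle=True);cv2.imwrite('pics/w8.png',r.grab_frame('wrist')[:,:,::-1])
run('pics/w1.png','w1.npy',70,100);run('pics/w8.png','w8.npy',135,170)
E
```

```text
clock: 20.95
eef_pos: [495.3, 75.8, 162.5]
tcp_rot: [-3.14, -0.004, -0.161]
contact_force: [-0.4, -0.4, -0.4]
opening: 0.6
grasp_force: 0.0
clock: 21.37
eef_pos: [506.2, 23.7, 254.9]
tcp_rot: [-3.139, -0.008, -0.158]
contact_force: [-0.2, -1.0, -0.3]
opening: 0.601
grasp_force: 0.0
clock: 22.62
eef_pos: [504.7, 23.5, 252.3]
tcp_rot: [3.138, -0.001, 1.525]
contact_force: [-0.0, 0.3, -0.8]
opening: 0.598
grasp_force: 0.0
pics/w1.png deck [(144.5, -13.4), (145.5, -13.6), (146.5, -13.0), (153.5, 12.2), (154.5, 13.3), (155.5, 12.5)] plat [(77.5, -6.1), (79.5, -6.3), (80.5, -5.8), (81.5, -6.4), (82.5, -6.8), (98.5, 7.8)]
pics/w8.png deck [(144.5, -14.1), (145.5, -15.1), (146.5, -12.8), (153.5, 14.0), (154.5, 14.2), (155.5, 13.1)] plat [(151.5, 1.9), (152.5, 2.6), (153.5, 2.4), (154.5, 2.4), (155.5, 1.9), (156.5, 1.2)]
```

Deck edge reads about 154 mm and platform about 153.5 mm, so they are level. One last check that the crank is still home (grip position in this view).

```bash
python3 - <<'E'
from wind import *
c=np.load('w8.npy',allow_pickle=True).item();im=cv2.imread('pics/w8.png')
S=shaftR(az,np.radians(16.9)+np.pi-4.694);t=np.linspace(0,6.28,60)
m=(im.max(2)<50).astype('uint8')
for dz in(0,8):
    A=np.vstack([S.apply(np.c_[70+11*np.cos(t),11*np.sin(t),z+dz+0*t])+seat for z in(72,20)])
    h=cv2.convexHull(proj(A,c).astype(int));k=np.zeros_like(m);cv2.fillConvexPoly(k,h,1);b=cv2.boundingRect(h)
    x,y,w,hh=b;print(dz,b,'filled',(m&k).sum()/k.sum())
    if dz==0:
        n,l,st,_=cv2.connectedComponentsWithStats(m);i=l[int(y+hh/2),int(x+w/2)];print(st[i])
E
```

```text
0 (277, 124, 61, 34) filled 0.7732193732193732
[ 273  125   57   30 1459]
8 (270, 124, 64, 35) filled 0.7715494447382337
```

The grip sits 4–7 px left of prediction: either socket play or a few mm of lift. To be sure, I'll press the hub gently home along the shaft axis with closed fingers.

```bash
cat > push.py <<'E'
from wind import *
s=G.apply([0,0,1])
def rep(h): # TCP at height h above hub top along s (tips 22 ahead)
    p,R0=T();zt=R0.apply([0,0,1]);w=np.cross(zt,-s);w=w/np.linalg.norm(w)*np.arcsin(np.linalg.norm(w)) if np.linalg.norm(w)>1e-6 else w
    go(seat+s*(46+22+h),R.from_rotvec(w)*R0);v=G.inv().apply(p-seat);print('tip height over seat',(v[2]-22).round(1),'lat',v[:2].round(1),r.sense()['contact_force'].round(1),r.sense()['qpos'].round(2))
E
python3 - <<'E'
from push import *
rep(50)
E
```

```text
shift [-13.8 -28.8  30. ] rotvec [-0.517 -0.059  0.   ] dist 43.8 0.52
tip height over seat 108.6 lat [-38.4 -16.8] [-0.2 -0.3  0.1] [0.04 0.17 1.89 0.   1.08 0.1 ]
```

```bash

python3 steer.py '0 0 0 -7 -14 0 0.0;0 0 0 -7 -15 0 0.0;0 0 0 0 0 15 0.0;0 0 0 0 0 15 0.0'
python3 steer.py '-0.1034 -0.0118 0 0 0 0 0;-0.1034 -0.0118 0 0 0 0 0;-0.1034 -0.0118 0 0 0 0 0;-0.1034 -0.0118 0 0 0 0 0;-0.1034 -0.0118 0 0 0 0 0'
python3 steer.py '0 0 0 0 0 0 0;0 0 0 0 0 0 0'
python3 - <<'E'
from push import *
rep(15)
E
```

```text
clock: 23.0
eef_pos: [475.1, 10.8, 222.7]
tcp_rot: [3.136, -0.001, 1.514]
contact_force: [-0.1, 0.4, -0.0]
opening: 0.036
grasp_force: 0.0
clock: 23.42
eef_pos: [475.2, 11.7, 223.0]
tcp_rot: [2.615, 0.051, 1.501]
contact_force: [0.8, -2.8, -0.3]
opening: -0.001
grasp_force: 0.0
clock: 23.58
eef_pos: [474.0, 11.2, 221.9]
tcp_rot: [2.624, 0.055, 1.503]
contact_force: [-0.3, -0.2, 0.2]
opening: -0.0
grasp_force: 0.0
shift [ 0.1  1.4 35.3] rotvec [-0.003 -0.001 -0.   ] dist 35.4 0.003
tip height over seat 96.3 lat [1.3 0.3] [-0.3 -0.2  0.2] [ 0.11 -0.04  2.31 -0.36  0.39  0.46]
```

```bash

python3 steer.py '0 0 0 0 1.4 15 0;0 0 0 0 0 15 0;0 0 0 0 0 10 0;0 0 0 0 0 4 0;0 0 0 0 0 0 0'
python3 - <<'E'
from push import *
rep(0)
E
python3 steer.py '0 0 0 0 0 2 0;0 0 0 0 0 2 0;0 0 0 0 0 0 0;0 0 0 0 0 0 0'
python3 - <<'E'
from push import *
rep(0)
E
```

```text
clock: 24.0
eef_pos: [499.3, 7.0, 184.4]
tcp_rot: [2.623, 0.056, 1.502]
contact_force: [0.6, -0.3, 0.1]
opening: 0.0
grasp_force: 0.0
shift [ 0.6 -2.1  5.1] rotvec [-0.002  0.    -0.   ] dist 5.6 0.002
tip height over seat 51.1 lat [-2.2  0.3] [ 0.6 -0.3  0.1] [ 0.09  0.08  2.3  -0.47  0.29  0.57]
clock: 24.33
eef_pos: [500.2, 7.1, 181.7]
tcp_rot: [2.62, 0.055, 1.504]
contact_force: [-0.2, -1.0, 0.2]
opening: -0.001
grasp_force: 0.0
shift [ 0.2 -1.6  2.4] rotvec [ 0.    -0.001  0.   ] dist 2.9 0.001
tip height over seat 48.4 lat [-1.6  0. ] [-0.2 -1.   0.2] [ 0.09  0.08  2.3  -0.49  0.27  0.58]
```

The closed fingertips reach 2.4 mm above the fully-home height without touching, so the crank is home. Retract and hand in.

```bash

python3 steer.py '0 0 0 0 0 -15 0;0 0 0 0 0 -30 0;0 0 0 0 0 -30 0;0 0 0 0 0 -20 0;0 0 0 0 0 0 0'
python3 steer.py '0 0 0 0 0 0 0;0 0 0 0 0 0 0'
python3 -c "
from rig import r
print(r.sign_off())"
```

```text
clock: 24.75
eef_pos: [453.3, 15.4, 267.5]
tcp_rot: [2.615, 0.054, 1.505]
contact_force: [0.7, -0.2, 0.1]
opening: 0.004
grasp_force: 0.0
clock: 24.92
eef_pos: [453.2, 14.9, 263.4]
tcp_rot: [2.62, 0.055, 1.505]
contact_force: [-0.7, -0.6, -0.7]
opening: 0.002
grasp_force: 0.0
the job is handed in; nothing more can be done
None
```

The job is handed in at about 25 s: the crank is on the shaft within about 2.4 mm of fully home, wound about 17.26 rad, and the platform measured about 1 mm below the deck; the arm is clear, and the hand-in gave no verdict.

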